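# Set the filter collar of a plate reader and shut its lid

## Robot

A 6-joint arm with a two-finger parallel gripper is mounted at the origin on the work surface. World frame = base frame: x ahead of the robot, y to its left, z up, the work surface at z = 0. Lengths are in m, angles in degrees, forces in N, time in s.
With the tool pointing down it reaches from about 0.4 to 0.825 m from the base axis. Payload 7 kg.
Tool frame: the origin (TCP) lies at the very end of the fingers, on their centre line; the grasp point (between the pads) lies 19 mm behind it; z points along the fingers, y is the line along which they close (so a half turn about z gives the same grasp; the last joint's range is limited). The gripper opens to 88 mm and grips with 3 to 60 N. Pads are 19 mm wide; open, the fingers measure 130 mm over their backs; the gripper's body (78 mm by 193 mm) begins 47 mm behind the grasp point.
Start: joints at [-48.524, 20.546, 0.682, 0, -70.136, -16.507], TCP at [0.285, -0.612, 0.227] pointing down, gripper open.
Joint ranges: [-176.03, 176.03], [-82.01, 121.73], [-58.28, 71.71], [-173.87, 95.51], [-174.79, -0.11], [-173.66, 173.66]. Speed limits (degrees/s): [136.94, 136.94, 172.46, 180, 180, 180].

## Interface

Orientations are given as [roll, pitch, yaw] about the fixed x, y, z axes, in that order (R = Rz(yaw) Ry(pitch) Rx(roll)).
In Python, from plant import get_state, imaging, r, finder gives the robot as it stands.
- The arm moves only by the shell command python3 -m handwheel 'ROWS' [FORCE]. ROWS is JSON, a list of rows, each a list of 5 numbers: the closure, from 0 (fully open) to 1 (shut), then the shift along the world's x, y, z in cm, then the turn about the world's z in degrees. A call has 1 to 8 rows; each row is the pose to reach, as a shift and turn from the pose commanded when the call began; what a row does not reach only later rows make up. A row lasts 1/8 s, in which the tool goes at most 62.5 mm and 10.7 degrees, less where a joint would pass 70% of its speed; a pose out of reach is approached as far as the arm can. A call with a gripper value outside its range is refused whole. The fingers move at their own pace and stop on an object; FORCE is the grip in N (left out, the last holds). Time passes only in rows, so rows that repeat a pose let the fingers close. It gives the time, the measured TCP pose, the force, the opening and the grip force at its end, in the units of the state.
- get_state(): the state, without advancing time (a new reading comes with each control period).
- imaging.capture(name): name is "side" or "top"; returns (picture, depth): 420x560x3 uint8, red, green, blue; 420x560 float32, m along the optical axis (not along the pixel's ray), 0 where there is no reading.
- imaging.get_calibration(name): a dict with "fx", "fy", "cx", "cy" (pixels), "dist" ([k1, k2, p1, p2, k3] as OpenCV has them; the pictures are not rectified), "rvec" (rotation vector, rad) and "tvec" (3), from world to camera coordinates, as OpenCV has them. Camera axes: x right, y down, z forward; pixel columns grow to the right and rows downward; lengths in m; the calibration is good to about 2 mm. A picture is of the moment at which its call begins. get_calibration takes no time and is no camera call.
- r.close_job(): hands the job in; it is judged then, once.
Trained networks look in the newest picture that a camera, given by its name, has taken for a name from the list of things; names that differ only in an ending like _2 or _b are one class to them, and where a whole thing is asked for, a point or a joint stands for the part that bears it (a point fixed in the world has none). Each returns a list of dicts, best first, with "p" (0 to 1); they miss things now and then, are a little off and sometimes report something else, mostly with a low value. They report only what shows in the picture. A call takes as long as a camera call.
- finder.cut_out(camera, query): "region" (420x560 bool, what is visible of it) and "pixel" ([column, row] in pixels, amid what is visible of it).
The state is a dict: "time_s": time; "joints": joint angles; "qd": joint speeds; "joint_torque": joint torques, N m; "tcp_pos": TCP position; "eef_rot": TCP orientation; "contact_force": force on the tool from outside, world axes, zero at the start; "moment": the same for the moment, N m; "gripper_width": finger opening in m; "gripper_force": force on a finger pad.
Only numpy, scipy, OpenCV 4.12 (cv2) and the standard library are available. Lean on these libraries where they do the work, as an engineer would, in place of code of your own. Each camera call takes 0.05 s, during which the arm holds its last target. There are 200 camera calls.

## Task

Get the plate reader ready for a reading: first turn the black ribbed filter collar counter-clockwise (seen from above), regrasping as you need, until its white line stands at the red mark and it has clicked home there, and let go of it. Then tip the raised blue lid forward past upright and let its own weight swing it fully shut, without pressing it down. Leave everything else on the bench where it stands.

Things in the scene. Friction and masses are not known exactly. Their poses are not given: they have to be found in the camera images.
- reader: White plate reader, fixed to the bench: 200 (x) x 340 (y) x 70 mm high. Origin at the centre of its underside on the bench, z up, its front faces its own -x. On its 70 mm high top: the filter collar on an upright barrel at own (0, +100) mm, and a sample pocket with a plate in it under the lid at own (0, -75) mm.
- collar_center (a point): Centre of the filter collar, on its vertical axis, half-way up (105 mm above the bench). The collar is a black ribbed ring, 56 mm outside diameter, 22 mm high (94 to 116 mm above the bench). It turns about a fixed aluminium barrel of 37 mm diameter whose top is 132 mm above the bench; below it lies a flange of 84 mm diameter, its top 76 mm above the bench. It can be gripped across its diameter from above at any yaw.
- collar_line (a point): White line on the collar's rim: this point is on its top outer edge, 28 mm from the collar's axis, and turns with the collar.
- red_mark (a point): Point on the collar's top outer edge, 28 mm from its axis, in line with the red mark (red bars on the barrel top and on the flange, on the side that faces the reader's -y, towards the lid). Fixed to the reader.
- collar (a joint): Angle of the collar, rad, counter-clockwise from above positive; 0 = white line at the red mark. Spring clicks every 30 deg (0.524 rad), one at 0; let go between clicks it springs to the nearer one. Passing a click takes about 0.2 N m: a light grip slips, so grip firmly (30 N or more) and check that it followed. Hard end stops at -3.3 and +1.3. Starts between -3.14 and -1.57, settling to a click at once.
- lid (a joint): Angle of the lid, rad: 0 = shut (lying flat on the reader), 1.57 = upright, 1.95 = leaning back on its stop, where it starts. Under about 1.45 it falls shut by its own weight on a lightly damped hinge (in under 2 s); over about 1.65 it falls back open. Tipping it over takes less than 2 N near its edge.
- lid_hinge (a point): Middle of the lid's hinge line, fixed to the reader at its own (60, -75, 77) mm; the hinge runs along the reader's y, on the side away from the reader's front.
- lid_edge (a point): Middle of the lid's free edge, 119 mm from the hinge line; moves with the lid. The blue lid is a plate 150 mm wide (along the hinge), 10 mm thick, 200 g, with a grey lip (60 mm wide, 14 mm thick) at the middle of this edge.
- spare_filter: Amber filter disc, 28 mm diameter, 7 mm thick, loose on the front of the reader's top between collar and pocket. Origin: centre of its underside. Leave alone.
- tip_box: Pipette tip box, clear with blue lid, 88 x 123 x 62 mm high, left (reader's +y) of the reader. Origin: centre of underside. Leave alone.
- reagent_bottle: Clear bottle with green cap, 54 mm diameter, 110 mm high, right (reader's -y) of the reader. Origin: centre of underside. Leave alone.
- petri_dish: Petri dish, 60 mm diameter, 16 mm high, behind the reader (beyond its +x side). Origin: centre of underside. Leave alone.
- tube_rack: White tube rack, 90 x 160 x 38 mm high. Origin: centre of underside. Leave alone.
- pink_plates: Red box with clear top, 90 x 125 x 46 mm high. Origin: centre of underside. Leave alone.
- beaker: Glass beaker, 70 mm diameter, 85 mm high. Origin: centre of underside. Leave alone.

How it is judged:
By the outcome, as a careful person would: the job done as asked, in the order asked, and still so for the second after the job is handed in, with the robot touching nothing.
It also fails if it takes over 72 s, if anything falls off the work surface, if the arm or the gripper's body presses on something with over 40 N, if the wrist force passes 120 N, or if a joint passes its speed limit or range.

## Working session

There is one attempt and no reset: what is moved stays moved. The work goes in short steps, Python scripts to look and compute and a shell command to move; the robot and the scene stay as the last step left them, time stands still between calls to the robot, and variables do not carry over. Pictures are saved under pics/ and viewed, at most 10 in all, crops included, and the job is handed in when it is done.

```bash
mkdir -p pics; cat > h.py <<'E'
import numpy as np, cv2
from plant import get_state, imaging, r, finder
def cal(n):
    c=imaging.get_calibration(n); K=np.array([[c['fx'],0,c['cx']],[0,c['fy'],c['cy']],[0,0,1.]])
    return K,np.array(c['dist'],float),cv2.Rodrigues(np.array(c['rvec'],float))[0],np.array(c['tvec'],float).ravel()
def pts(n,px,d):
    K,D,R,t=cal(n); u=cv2.undistortPoints(np.array(px,float).reshape(-1,1,2),K,D).reshape(-1,2)
    d=np.asarray(d,float).ravel(); return (np.c_[u*d[:,None],d]-t)@R
def onz(n,px,z):
    K,D,R,t=cal(n); u=cv2.undistortPoints(np.array(px,float).reshape(-1,1,2),K,D).reshape(-1,2)
    ray=np.c_[u,np.ones(len(u))]@R; c=-R.T@t; return c+ray*((z-c[2])/ray[:,2])[:,None]
def proj(n,P):
    K,D,R,t=cal(n); return cv2.projectPoints(np.array(P,float).reshape(-1,3),cv2.Rodrigues(R)[0],t,K,D)[0].reshape(-1,2)
def cloud(n,reg,depth):
    v,u=np.nonzero(reg&(depth>0)); return pts(n,np.c_[u,v],depth[v,u])
E
python3 - <<'E'
from h import *
for n in('top','side'):
    im,d=imaging.capture(n); cv2.imwrite(f'pics/{n}0.png',im[:,:,::-1]); np.savez(f'/tmp/{n}0',im=im,d=d)
    for q in('reader','collar','collar_line','red_mark','lid','spare_filter'):
        o=finder.cut_out(n,q)
        if o:
            P=cloud(n,o[0]['region'],d); print(n,q,round(o[0]['p'],2),np.round(o[0]['pixel']),len(P),np.round(np.median(P,0),3) if len(P) else '',np.round(np.percentile(P,[2,98],axis=0),3).tolist() if len(P) else '')
print(get_state())
E
```

```text
top reader 0.61 [266. 213.] 9516 [0.518 0.053 0.07 ] [[0.405, -0.099, 0.04], [0.626, 0.222, 0.183]]
top collar 0.46 [228. 226.] 218 [0.49  0.157 0.115] [[0.468, 0.133, 0.086], [0.523, 0.186, 0.129]]
top collar_line 0.64 [228. 225.] 173 [0.488 0.157 0.116] [[0.468, 0.134, 0.105], [0.522, 0.186, 0.12]]
top red_mark 0.92 [263. 215.] 9527 [0.518 0.055 0.07 ] [[0.403, -0.099, 0.04], [0.625, 0.223, 0.183]]
top lid 0.76 [288. 176.] 1625 [0.607 0.005 0.142] [[0.575, -0.067, 0.002], [0.667, 0.074, 0.189]]
top spare_filter 0.48 [272. 244.] 73 [0.436 0.039 0.076] [[0.426, 0.028, 0.072], [0.448, 0.053, 0.081]]
side reader 0.86 [289. 198.] 2337 [0.576 0.074 0.074] [[0.443, -0.104, 0.009], [0.636, 0.228, 0.185]]
side collar 0.59 [265. 189.] 121 [0.49  0.142 0.111] [[0.467, 0.13, 0.089], [0.519, 0.171, 0.118]]
side collar_line 0.52 [264. 186.] 113 [0.495 0.142 0.111] [[0.469, 0.129, 0.093], [0.52, 0.172, 0.118]]
side red_mark 0.6 [290. 195.] 2301 [0.577 0.092 0.074] [[0.445, -0.1, 0.008], [0.637, 0.229, 0.184]]
side lid 0.84 [304. 203.] 821 [ 0.609 -0.     0.147] [[0.53, -0.298, 0.081], [0.638, 0.074, 0.45]]
{'time_s': 0.7, 'joints': array([-4.85236395e+01,  2.05449607e+01,  6.80280276e-01, -3.06294318e-04,
       -7.01373026e+01, -1.65071137e+01]), 'qd': array([ 0.09950324,  0.08640342, -0.0157055 ,  0.0557643 ,  0.0312744 ,
        0.01479793]), 'joint_torque': array([ 7.69529925e-05, -5.82163525e+01,  2.93249810e+01,  7.00141981e+00,
        1.24744399e-02, -5.24406221e-05]), 'tcp_pos': array([ 0.28489942, -0.61187724,  0.22656331]), 'eef_rot': array([ 1.79998017e+02, -2.87268408e-04, -1.55030857e+02]), 'contact_force': array([0.83724687, 0.20135843, 0.6802801 ]), 'moment': array([ 0.01870748,  0.01609908, -0.01327906]), 'gripper_force': 0.0, 'gripper_width': 0.08740581144890362}
```

View pics/top0.png

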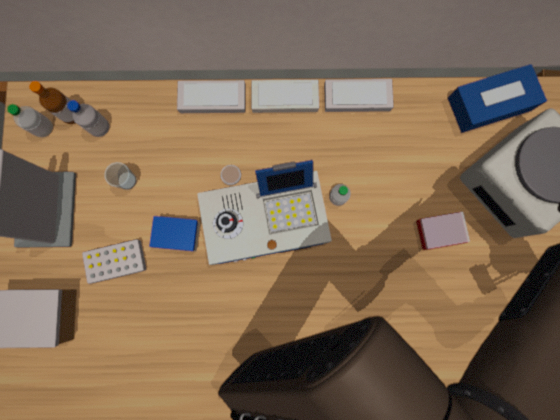

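View pics/side0.png

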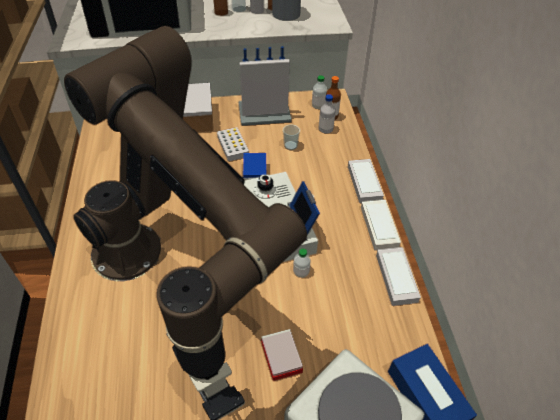

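```bash
python3 - <<'E'
from h import *
z=np.load('/tmp/top0.npz');im,d=z['im'],z['d']
o=finder.cut_out('top','reader')[0]
P=cloud('top',o['region'],d); P=P[abs(P[:,2]-.07)<.006]
rc=cv2.minAreaRect((P[:,:2]*1000).astype(np.float32)); print(rc)
# yaw: long side direction
b=cv2.boxPoints(rc); e=b[1]-b[0]; f=b[2]-b[1]; L=e if np.hypot(*e)>np.hypot(*f) else f
L=L if L[1]>0 else -L; yaw=np.arctan2(-L[0],L[1]); c=np.array(rc[0])/1000; R2=np.array([[np.cos(yaw),-np.sin(yaw)],[np.sin(yaw),np.cos(yaw)]])
print('yaw',np.degrees(yaw),'c',c)
for nm,o in dict(collar=(0,.1),hinge=(.06,-.075),mark=(0,.072),filt=(-.05,0)).items(): print(nm,c+R2@o, proj('top',[*(c+R2@o),.116]))
v,u=np.mgrid[195:255,200:300]; Q=pts('top',np.c_[u.ravel(),v.ravel()],d[195:255,200:300].ravel())
for lo,hi in((.108,.122),(.126,.138)):
    q=Q[(Q[:,2]>lo)&(Q[:,2]<hi)&(np.hypot(*(Q[:,:2]-c-R2@[0,.1]).T)<.05)]; print(len(q),cv2.minEnclosingCircle((q[:,:2]*1000).astype(np.float32)),q.mean(0))
# sample rim annulus in world, rectified view at z=.116
cc=c+R2@[0,.1]; g=np.linspace(.05,-.05,400); X,Y=np.meshgrid(g,g,indexing='ij')
m=proj('top',np.c_[(cc[0]+X).ravel(),(cc[1]+Y).ravel(),np.full(X.size,.116)]).astype(np.float32).reshape(400,400,2)
w=cv2.remap(im,m[...,0],m[...,1],cv2.INTER_CUBIC)
s=cv2.resize(im[150:270,190:340],None,fx=3,fy=3,interpolation=cv2.INTER_CUBIC)[:360]
cv2.imwrite('pics/c1.png',np.hstack([w[:360],s[:, :390]])[:,:,::-1])
E
```

```text
((513.5402221679688, 61.512718200683594), (200.09393310546875, 339.65521240234375), 10.237802505493164)
yaw 10.2378 c [0.51354022 0.06151272]
collar [0.49576682 0.15992058] [[225.9426293  221.04775166]]
hinge [ 0.58591499 -0.00162913] [[286.55650104 187.03783572]]
mark [0.50074337 0.13236638] [[236.36910631 219.0803461 ]]
filt [0.46433629 0.05262602] [[266.57508806 232.48401927]]
197 ((495.6480407714844, 159.96278381347656), 28.2497615814209) [0.49375655 0.15845427 0.11561742]
153 ((495.4156188964844, 159.50222778320312), 18.35083770751953) [0.49506781 0.15973277 0.13218961]
```

View pics/c1.png

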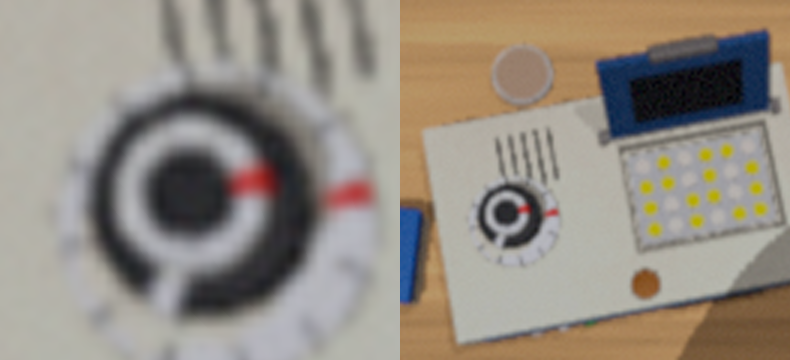

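Collar axis is at about (0.4957, 0.1599). The white line stands at about 155° world and the red mark at 280°, so the collar sits at the −120° click. At the present yaw the last joint has room for +120° in one grasp. I'm moving over now.

```bash
python3 -m handwheel '[[0,3,11,3,0],[0,6,22,3,0],[0,9,33,3,0],[0,12,43.9,3,0],[0,12,43.9,3,0],[0,12,43.9,3,0],[0,12,43.9,3,0],[0,12,43.9,3,0]]' 45; python3 -m handwheel '[[0,9.1,33.3,0,0],[0,9.1,33.3,0,0],[0,9.1,33.3,0,0],[0,9.1,33.3,0,0],[0,9.1,33.3,0,0],[0,9.1,33.3,0,0],[0,9.1,33.3,0,0],[0,9.1,33.3,0,0]]'; python3 -c "
from h import *
s=get_state();print(s['joints'],s['tcp_pos'])"
```

```text
time_s: 1.75
tcp_pos: [0.4055, -0.1702, 0.2573]
eef_rot: [-180.0, 0.1, -154.8]
contact_force: [0.5, -0.2, -0.3]
gripper_width: 0.0878
gripper_force: 0.0
time_s: 2.75
tcp_pos: [0.4956, 0.1599, 0.2564]
eef_rot: [-180.0, -0.0, -155.0]
contact_force: [-0.5, -0.4, -0.5]
gripper_width: 0.0875
gripper_force: 0.0
[ 3.94879253e+01  4.83032917e+00 -1.58582996e+01 -4.08779977e-03
 -6.93364343e+01 -1.04497364e+02] [0.49563197 0.15990147 0.25642474]
```

```bash
python3 -m handwheel '[[0,0,0,-6,0],[0,0,0,-11,0],[0,0,0,-14,0],[0,0,0,-16.8,0],[0,0,0,-16.8,0],[0,0,0,-16.8,0]]'; python3 -m handwheel '[[1,0,0,0,0],[1,0,0,0,0],[1,0,0,0,0],[1,0,0,0,0],[1,0,0,0,0],[1,0,0,0,0],[1,0,0,0,0],[1,0,0,0,0]]' 45
```

```text
time_s: 3.5
tcp_pos: [0.4966, 0.1599, 0.0898]
eef_rot: [180.0, 0.1, -155.1]
contact_force: [-0.4, 0.5, -0.1]
gripper_width: 0.0878
gripper_force: 0.0
time_s: 4.5
tcp_pos: [0.4956, 0.162, 0.0889]
eef_rot: [179.9, 0.1, -155.0]
contact_force: [-6.4, 8.6, 3.0]
gripper_width: 0.056
gripper_force: 45.0
```

```bash
python3 -m handwheel '[[1,-0.1,0.2,0,0],[1,-0.1,0.2,0,8],[1,-0.1,0.2,0,16],[1,-0.1,0.2,0,24],[1,-0.1,0.2,0,32],[1,-0.1,0.2,0,40],[1,-0.1,0.2,0,48],[1,-0.1,0.2,0,56]]' 50; python3 -m handwheel '[[1,0,0,0,8],[1,0,0,0,16],[1,0,0,0,24],[1,0,0,0,32],[1,0,0,0,40],[1,0,0,0,48],[1,0,0,0,56],[1,0,0,0,64]]';  python3 -c "
from h import *
print(get_state()['moment'])
im,d=imaging.capture('top'); cv2.imwrite('pics/t2.png',cv2.resize(im[150:270,170:340],None,fx=4,fy=4,interpolation=cv2.INTER_CUBIC)[:,:,::-1])"
```

```text
time_s: 5.5
tcp_pos: [0.4955, 0.1621, 0.0889]
eef_rot: [-179.9, 0.0, -98.8]
contact_force: [1.9, 0.3, 0.4]
gripper_width: 0.0559
gripper_force: 50.0
time_s: 6.5
tcp_pos: [0.4955, 0.162, 0.0889]
eef_rot: [-180.0, -0.1, -34.8]
contact_force: [3.9, -2.4, 1.0]
gripper_width: 0.056
gripper_force: 50.0
[-1.12694381 -1.00973541 -0.37749379]
```

View pics/t2.png

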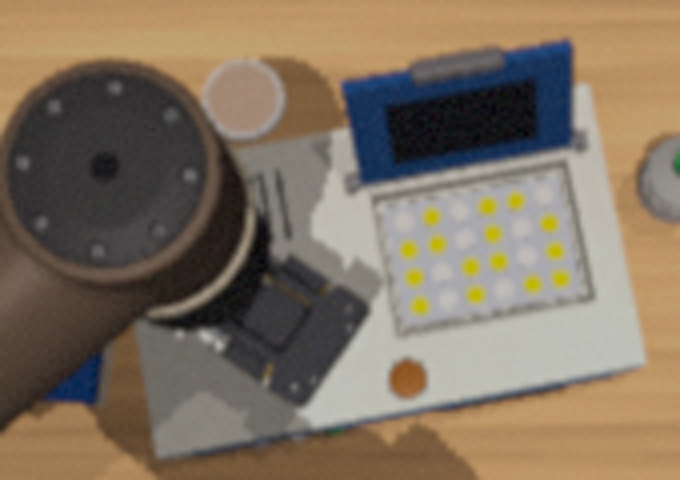

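The gripper hides the collar, although the tool followed the full 120°. I'll release it, lift, go behind the lid up high, and check there.

```bash
python3 -m handwheel '[[0,0,0,0,0],[0,0,0,0,0],[0,0,0,0,0],[0,0,0,0,0],[0,0,0,0,0],[0,0,0,4,0],[0,0,0,10,0],[0,0,0,16,0]]'; python3 -m handwheel '[[0.6,0,0,6,0],[1,5,-2,6,9],[1,10,-7,6,18],[1,15,-12,6,27],[1,20.5,-14.2,6,36],[1,20.5,-14.2,6,45],[1,20.5,-14.2,6,45],[1,20.5,-14.2,6,45]]';  python3 - <<'E'
from h import *
ims=[]
for n in('top','side'):
    im,d=imaging.capture(n); 
    p=proj(n,[.4955,.161,.116])[0].astype(int); print(n,p)
    ims.append(cv2.resize(im[p[1]-35:p[1]+35,p[0]-25:p[0]+25],None,fx=7,fy=7,interpolation=cv2.INTER_CUBIC))
cv2.imwrite('pics/t3.png',np.hstack(ims)[:,:,::-1])
E
```

```text
time_s: 7.55
tcp_pos: [0.4946, 0.1618, 0.2503]
eef_rot: [180.0, 0.0, -35.0]
contact_force: [1.4, 1.6, 0.1]
gripper_width: 0.0875
gripper_force: 0.0
time_s: 8.55
tcp_pos: [0.6994, 0.0205, 0.3088]
eef_rot: [-180.0, -0.0, 9.8]
contact_force: [-0.1, 0.2, -0.1]
gripper_width: 0.013
gripper_force: 0.0
top [225 221]
side [265 180]
```

View pics/t3.png

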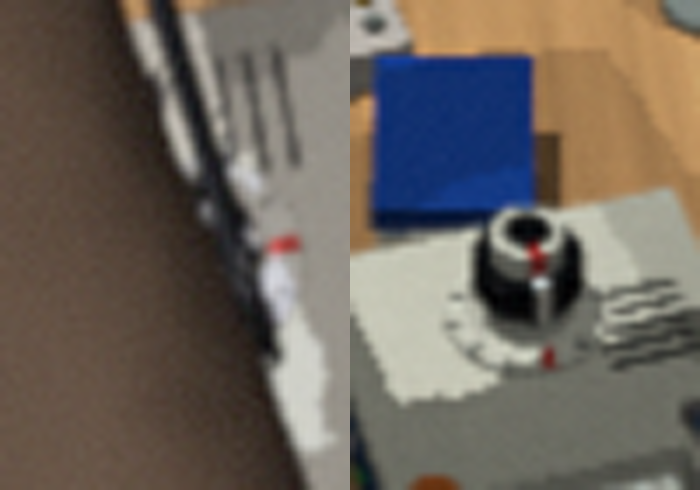

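The side view shows the white line (crop ~540,295) directly between the two red bars (535,255 and 549,357), so the collar is home. Next I go down behind the lid and push it forward.

```bash
python3 -m handwheel '[[1,0,0,-6,0],[1,0,0,-11,0],[1,0,0,-14.4,0],[1,0,0,-14.4,0],[1,-2,-0.4,-14.4,0],[1,-4,-0.7,-14.4,0],[1,-5,-0.9,-14.4,0],[1,-5,-0.9,-14.4,0]]'; python3 -m handwheel '[[1,-0.5,-0.1,0,0],[1,-1,-0.2,0,0],[1,-1.5,-0.3,0,0],[1,-2,-0.4,0,0],[1,-2.5,-0.4,0,0],[1,-3,-0.5,0,0],[1,-3.5,-0.6,0,0],[1,-3.5,-0.6,0,0]]'; cat > lid.py <<'E'
from h import *
import sys
im,d=imaging.capture('side'); o=finder.cut_out('side','lid')
c=np.array([.5135,.0615]); a=np.radians(10.24)
P=cloud('side',np.ones_like(d,bool) if 0 else o[0]['region'],d); q=P[:,:2]-c; P=np.c_[q@[np.cos(a),np.sin(a)],q@[-np.sin(a),np.cos(a)],P[:,2]]
print(o[0]['p'],len(P),np.round(np.percentile(P,[5,25,50,75,95],axis=0),3).tolist())
p=proj('side',[.58,0,.13])[0].astype(int)
cv2.imwrite(sys.argv[1],cv2.resize(im[p[1]-60:p[1]+60,p[0]-80:p[0]+80],None,fx=4,fy=4)[:,:,::-1])
E
python3 lid.py pics/l1.png
```

```text
time_s: 9.65
tcp_pos: [0.6504, 0.0114, 0.1667]
eef_rot: [-180.0, -0.2, 10.0]
contact_force: [0.4, -0.3, -0.6]
gripper_width: 0.0007
gripper_force: 0.0
time_s: 10.65
tcp_pos: [0.6145, 0.005, 0.1647]
eef_rot: [-180.0, 0.0, 10.0]
contact_force: [-0.7, -0.3, -0.2]
gripper_width: 0.0001
gripper_force: 0.0
0.87 635 [[0.054, -0.148, 0.07], [0.056, -0.123, 0.102], [0.059, -0.088, 0.136], [0.062, -0.046, 0.168], [0.069, -0.007, 0.192]]
```

```bash
python3 -m handwheel '[[1,-0.5,-0.1,0,0],[1,-1,-0.2,0,0],[1,-1.5,-0.3,0,0],[1,-2,-0.4,0,0],[1,-2,-0.4,0,0],[1,-2,-0.4,0,0]]'; python3 lid.py pics/l2.png
```

```text
time_s: 11.5
tcp_pos: [0.595, 0.0011, 0.1646]
eef_rot: [180.0, -0.0, 10.0]
contact_force: [-0.1, -0.2, -0.6]
gripper_width: 0.0006
gripper_force: 0.0
0.78 361 [[0.039, -0.15, 0.084], [0.042, -0.137, 0.117], [0.045, -0.097, 0.154], [0.049, -0.053, 0.185], [0.054, -0.013, 0.193]]
```

View pics/l2.png

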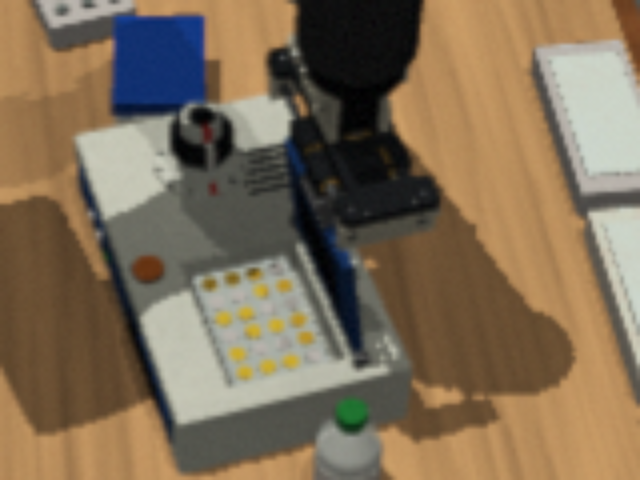

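The lid is just past upright, its edge near (300,150) in the crop, still resting ahead of the fingers. I'll give it a little more.

```bash
python3 -m handwheel '[[1,-0.5,-0.1,0,0],[1,-1,-0.2,0,0],[1,-1.5,-0.3,0,0],[1,-1.5,-0.3,0,0],[1,-1.5,-0.3,0,0],[1,-1.5,-0.3,0,0]]'; python3 lid.py pics/l3.png
```

```text
time_s: 12.35
tcp_pos: [0.58, -0.0019, 0.1646]
eef_rot: [180.0, -0.0, 10.0]
contact_force: [-0.4, -0.0, -0.8]
gripper_width: 0.0006
gripper_force: 0.0Traceback (most recent call last):
  File "lid.py", line 5, in <module>
    P=cloud('side',np.ones_like(d,bool) if 0 else o[0]['region'],d); q=P[:,:2]-c; P=np.c_[q@[np.cos(a),np.sin(a)],q@[-np.sin(a),np.cos(a)],P[:,2]]
                                                  ~^^^
IndexError: list index out of range
```

Probably falling. I'm retreating back and up, clear of everything, then looking again.

```bash
python3 -m handwheel '[[1,3,0.5,0,0],[1,7,1.2,2,0],[1,11,2,8,0],[1,11,2,14,0],[1,11,-4,16,0],[1,11,-10,16,0],[1,11,-16,16,0],[1,11,-22,16,0]]'; python3 -m handwheel '[[1,0,-8,0,0],[1,0,-8,0,0],[1,0,-8,0,0],[1,0,-8,0,0],[1,0,-8,0,0],[1,0,-8,0,0],[1,0,-8,0,0],[1,0,-8,0,0]]'; python3 - <<'E'
from h import *
ims=[]
for n in('top','side'):
    im,d=imaging.capture(n); p=proj(n,[.51,.06,.09])[0].astype(int)
    ims.append(cv2.resize(im[p[1]-60:p[1]+60,p[0]-65:p[0]+65],None,fx=3,fy=4,interpolation=cv2.INTER_CUBIC))
    o=finder.cut_out(n,'lid')
    if o: P=cloud(n,o[0]['region'],d); print(n,o[0]['p'],np.round(np.percentile(P,[5,50,95],axis=0),3).tolist())
    o=finder.cut_out(n,'spare_filter')
    if o: P=cloud(n,o[0]['region'],d); print(n,o[0]['p'],np.round(np.median(P,0),3))
cv2.imwrite('pics/t4.png',np.hstack(ims)[:,:,::-1])
E
```

```text
time_s: 13.45
tcp_pos: [0.6898, -0.2237, 0.3245]
eef_rot: [180.0, -0.0, 10.0]
contact_force: [1.1, -0.3, -0.3]
gripper_width: 0.0005
gripper_force: 0.0
time_s: 14.45
tcp_pos: [0.69, -0.3016, 0.3247]
eef_rot: [180.0, -0.0, 10.0]
contact_force: [-0.2, 0.2, -0.5]
gripper_width: 0.0004
gripper_force: 0.0
top 0.68 [[0.473, -0.061, 0.078], [0.532, -0.003, 0.082], [0.586, 0.057, 0.086]]
top 0.52 [ 0.532 -0.003  0.082]
side 0.97 [[0.473, -0.084, 0.069], [0.529, -0.018, 0.08], [0.589, 0.06, 0.085]]
side 0.38 [0.435 0.038 0.074]
```

View pics/t4.png

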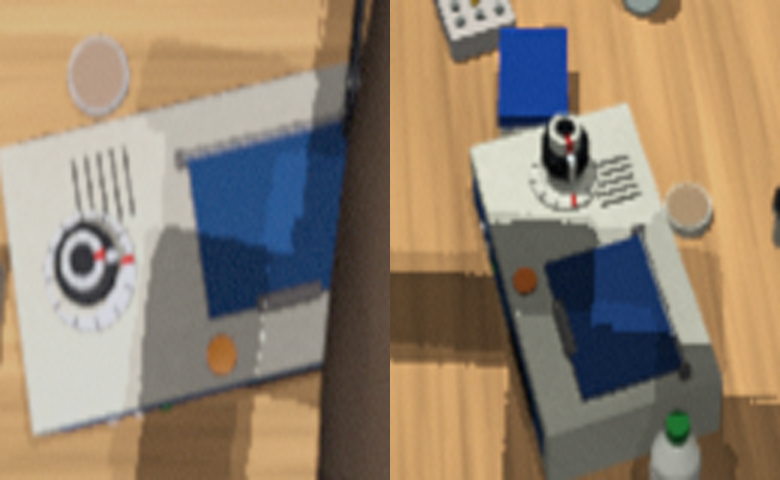

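The lid lies flat and shut (about 0.08 m high throughout). The collar's white line sits between the red bars (top crop ~112,258). The filter disc, dish and bottle are undisturbed and the robot is clear of everything.

```bash
python3 -c "
from plant import r
print(r.close_job())"
```

```text
the job is handed in; nothing more can be done
None
```

The job is handed in: the collar was turned 120° counter-clockwise to click home at the red mark and released, then the lid was tipped past upright and fell shut by its own weight, with nothing else seen to have moved.

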